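# Set a screw cap to vent

### The job

Get the square bottle ready for the autoclave: keeping it upright, stand it fully down in the one capping block whose well fits it snugly, then screw its cap clockwise until it bottoms out, and back it off a quarter turn so that it can vent. Finish still gripping the cap at that setting, with the bottle standing in its well, and leave the other things on the bench where they are.

Things in the scene. Friction and masses are not known exactly. Their poses are not given: they have to be found in the camera images.
- bottle: white plastic bottle, square body 36 x 36 mm and 46 mm high with upright sides, round shoulder and neck above (neck 25 mm wide at 53 to 58 mm). Its screw cap is on loosely and never comes off. 185 g with the cap (may vary by a third). It stands upright on the worktop at the start. Origin: centre of the underside; z up; x and y along the square's sides, so a quarter turn looks the same.
- cap: the bottle's round grey ribbed cap, 34 mm across, 23.5 mm high; a white raised bar on its top runs from the centre to the rim along the cap's own x axis. Origin: centre of the cap's lower rim, 58.5 mm above the bottle's underside when bottomed out (3 mm higher for each turn unscrewed); z up. The stiff thread (0.06 N m) lets the bottle be carried by its cap.
- cap_grip (a point): point on the cap's axis, 12 mm above its lower rim: a good height to grip the cap (the fingers fit all round it).
- thread (a joint): how far the cap is unscrewed, rad: 0 is bottomed out against a firm stop; grows as the cap turns counterclockwise seen from above (pi/2 = a quarter turn off); range 0 to 5.5. It starts 1.9 to 3.4 rad unscrewed. A right-hand thread, 3 mm a turn; the bar on the cap then lies at the thread angle, counterclockwise, from the bottle's x axis.
- block_a: aluminium capping block, fixed to the worktop, 74 x 74 mm, 34 mm high, with a square well 30.5 mm wide and 26 mm deep (mouth bevelled by 3 mm): too narrow for the bottle. The three blocks look alike but for the well, and swap places. Origin: centre of the underside; x and y along its sides and the well's.
- block_b: the same block with a square well 38.5 mm wide and 26 mm deep, its floor 8 mm above the worktop, mouth bevelled by 3 mm: the one that fits the bottle and keeps it from turning. Origin: centre of the underside; x and y along its sides and the well's.
- block_b_well (a point): centre of the floor of the snug well, 8 mm above the worktop.
- block_c: the same block with a square well 50.5 mm wide and 26 mm deep: too wide, the bottle would spin in it. Origin: centre of the underside.
- stopper_0: loose red-brown rubber stopper, 28 mm across, 26 mm high: leave alone. Origin: centre of the underside.
- stopper_2: loose grey rubber stopper, 34 mm across, 30 mm high: leave alone. Origin: centre of the underside.
- sample_jar: loose jar, 52 mm across, 60 mm high: leave alone. Origin: centre of the underside.
- beaker_100: loose small beaker, 55 mm across, 68 mm high: leave alone. Origin: centre of the underside.
- pipette_bulb: loose dark red rubber bulb, 51 mm across, 85 mm high: leave alone. Origin: centre of the underside.
- tweezers: loose steel tweezers lying flat, 112 mm long, 9 mm high: leave alone. Origin: centre of the underside.

How it is judged:
By the outcome, as a careful person would: the job done as asked, in the order asked, and still so for the second after the job is handed in, while the arm keeps its last pose, push and grip.
It also fails if it takes over 64 s, if anything falls off the work surface, if the arm or the gripper's body presses on something with over 40 N, if the wrist force passes 120 N, or if a joint passes its speed limit or range.

### The arm

A 6-joint arm with a two-finger parallel gripper is mounted at the origin on a cart in front of the work surface, level with it; the furniture and walls round the work are solid. World frame = base frame: x ahead of the robot, y to its left, z up, the work surface at z = 0. Lengths are in m, angles in rad, forces in N, time in s.
With the tool pointing down it reaches from about 0.3 to 0.75 m from the base axis. Payload 8.5 kg.
Tool frame: the origin (TCP) lies midway between the tips of the shut fingers; the grasp point (between the pads) lies 19 mm behind it; z points along the fingers, y is the line along which they close (so a half turn about z gives the same grasp; the last joint's range is limited). The gripper opens to 88 mm and grips with 3 to 60 N. Pads are 18 mm wide; open, the fingers measure 123 mm over their backs; the gripper's body (75 mm by 187 mm) begins 45 mm behind the grasp point.
Start: joints at [-1.39, 0.381, 1.297, -0, 1.464, -0.215], TCP at [0.212, -0.507, 0.239] pointing down, gripper open.
Joint ranges: [-3.11, 3.11], [-0.89, 2.33], [0.22, 2.48], [-1.42, 4.56], [0.17, 2.85], [-2.88, 2.88]. Speed limits (rad/s): [2.39, 2.39, 3.14, 3.14, 3.14, 3.14].

### API

Orientations are given as a unit quaternion [w, x, y, z].
In Python, from bench import bot gives the robot as it stands. The module is installed in compiled form; this text tells all that it offers.
- The arm moves only by the tool send_rows, never from a script. Its argument "motion" is a list that holds one entry, the list of rows, each a list of 7 numbers: the shift along the tool's x, y, z in m, then the turn, a rotation vector about the tool's x, y, z in degrees, then the gripper command: -1 is shut, 1 is fully open, values between are in proportion. A call has 1 to 12 rows; each row shifts and turns the commanded pose from where the row before left it, along the tool's axes as they then stand; what a row does not reach is not made up. A row lasts 1/8 s, in which the tool goes at most 62.5 mm and 10.7 degrees, less where a joint would pass 70% of its speed; a pose out of reach is approached as far as the arm can. A call is refused whole if a number of a shift passes 0.0625 or a number of a turn 10.7, either way. A call with a gripper value outside its range is refused whole. The fingers move at their own pace and stop on an object; "force" is the grip in N (left out, the last holds). Time passes only in rows, so rows that do not move let the fingers close. It gives the time, the measured TCP pose, the force, the opening and the grip force at its end, in the units of the state.
- bot.state(): the state, without advancing time (a new reading comes with each control period).
- bot.grab_frame(name): name is "scene" or "top" or "wrist"; returns the picture (480x640x3 uint8, blue, green, red); there is no depth.
- bot.camera_model(name): a dict with "mtx" (3x3 intrinsics, pixels), "D" ([k1, k2, p1, p2, k3] as OpenCV has them; the pictures are not rectified), "eye" and "orientation" of the camera in the world. Camera axes: x right, y down, z forward; pixel columns grow to the right and rows downward; lengths in m; the calibration is good to about 2 mm. A picture is of the moment at which its call begins: read the wrist's pose just before it. camera_model takes no time and is no camera call; for the wrist camera it gives the pose at the moment of the call.
- bot.close_job(): hands the job in; it is judged then, once.
The state is a dict: "clock": time; "joint_pos": joint angles; "qd": joint speeds; "tau": joint torques, N m; "ee_pos": TCP position; "tcp_rot": TCP orientation; "force": force on the tool from outside, world axes, zero at the start; "moment": the same for the moment, N m; "width": finger opening in m; "grip_force": force on a finger pad.
Only numpy, scipy, OpenCV 4.12 (cv2) and the standard library are available. Lean on these libraries where they do the work, as an engineer would, in place of code of your own. Each camera call takes 0.05 s, during which the arm holds its last target. There are 200 camera calls.

## Working session

There is one attempt and no reset: what is moved stays moved. The work goes in short steps, Python scripts to look and compute and a tool call to move; the robot and the scene stay as the last step left them, time stands still between calls to the robot, and variables do not carry over. Pictures are saved under pics/ and viewed, at most 10 in all, crops included, and the job is handed in when it is done.

Besides the shell and the picture viewer there is one more tool, called after "Request:" by a JSON object that holds its "name" and its "arguments". send_rows: Moves the arm, as the interface text tells. Its arguments: {"type":"object","properties":{"motion":{"type":"array"},"force":{"type":"number"}},"required":["motion"]}

```bash
mkdir -p pics
python3 - <<'E'
from bench import bot
import cv2
s=bot.state();print(s)
for n in("scene","top"):
    cv2.imwrite(f"pics/{n}0.png",bot.grab_frame(n)); print(n,bot.camera_model(n))
E
```

```text
{'clock': 0.0, 'joint_pos': array([-1.39030497e+00,  3.81182146e-01,  1.29826124e+00,  3.98040484e-06,
        1.46358255e+00, -2.15325895e-01]), 'qd': array([ 0.00065743, -0.00072094, -0.00177348,  0.00274186,  0.0018031 ,
       -0.00028635]), 'tau': array([-1.05059931e-03, -4.37939572e+01, -2.24554360e+01,  7.12850760e-02,
        3.53054737e-02, -9.76370984e-05]), 'ee_pos': array([ 0.21199349, -0.50719895,  0.23814505]), 'tcp_rot': array([-7.16497223e-04,  9.80479716e-01,  1.96618953e-01,  1.44596072e-05]), 'force': array([ 0.15698498, -0.15367692, -0.95059825]), 'moment': array([-0.03804844, -0.00733705, -0.04623874]), 'grip_force': 0.0, 'width': 0.08812100077181}
scene {'mtx': array([[612.60570717,   0.        , 319.24370747],
       [  0.        , 612.60570717, 233.97108554],
       [  0.        ,   0.        ,   1.        ]]), 'D': array([-0.05527001,  0.        ,  0.        ,  0.        ,  0.        ]), 'eye': array([-0.31356498,  0.58135216,  0.7592136 ]), 'orientation': array([ 0.2228614 , -0.43976232,  0.76929089, -0.40636613])}
top {'mtx': array([[584.02258463,   0.        , 308.35946688],
       [  0.        , 584.02258463, 233.0668159 ],
       [  0.        ,   0.        ,   1.        ]]), 'D': array([0.01958775, 0.        , 0.        , 0.        , 0.        ]), 'eye': array([0.32364873, 0.06601314, 1.25552298]), 'orientation': array([-0.06245569,  0.71374046, -0.69480319,  0.06262886])}
```

View pics/top0.png

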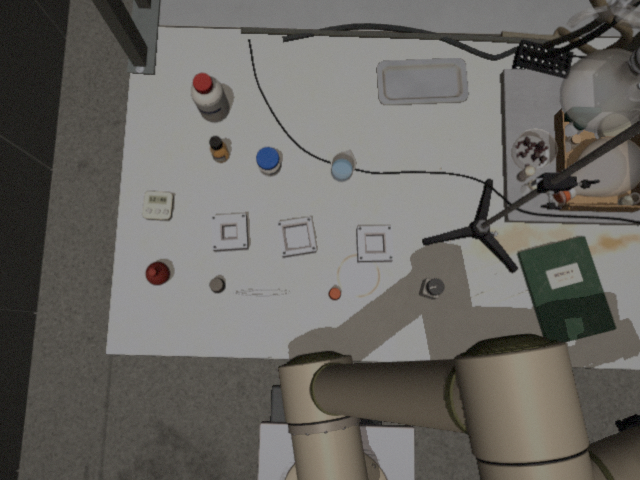

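View pics/scene0.png

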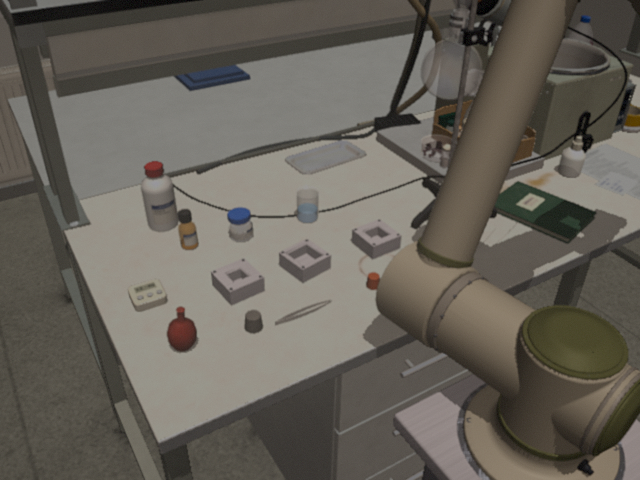

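The top view shows the three blocks near (230,231), (298,236) and (375,243), with the grey-capped bottle at (433,287) close to the tripod stand. I'll enlarge both areas.

```bash
cat > h.py <<'E'
import numpy as np,cv2
from scipy.spatial.transform import Rotation as R
def rot(q): return R.from_quat([q[1],q[2],q[3],q[0]])
def px2w(cam,uv,z):
    uv=np.array(uv,float).reshape(-1,1,2)
    n=cv2.undistortPoints(uv,cam["mtx"],cam["D"])[:,0]
    d=rot(cam["orientation"]).apply(np.c_[n,np.ones(len(n))])
    e=np.array(cam["eye"]); t=(z-e[2])/d[:,2]
    return e+d*t[:,None]
def w2px(cam,P):
    r=rot(cam["orientation"]).inv(); 
    return cv2.projectPoints(np.atleast_2d(P).astype(float),r.as_rotvec(),r.apply(-np.array(cam["eye"])),cam["mtx"],cam["D"])[0][:,0]
E
python3 - <<'E'
import cv2,numpy as np
im=cv2.imread("pics/top0.png")
a=cv2.resize(im[200:275,205:405],None,fx=4,fy=4,interpolation=cv2.INTER_CUBIC)
b=cv2.resize(im[262:312,400:533],None,fx=6,fy=6,interpolation=cv2.INTER_CUBIC)
b=np.clip(b[:, :800].astype(float)*2,0,255).astype(np.uint8)
b=cv2.copyMakeBorder(b,0,0,0,800-b.shape[1],0)
cv2.imwrite("pics/crop1.png",np.vstack([a,b]))
E
```

```text
(no output)
```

View pics/crop1.png

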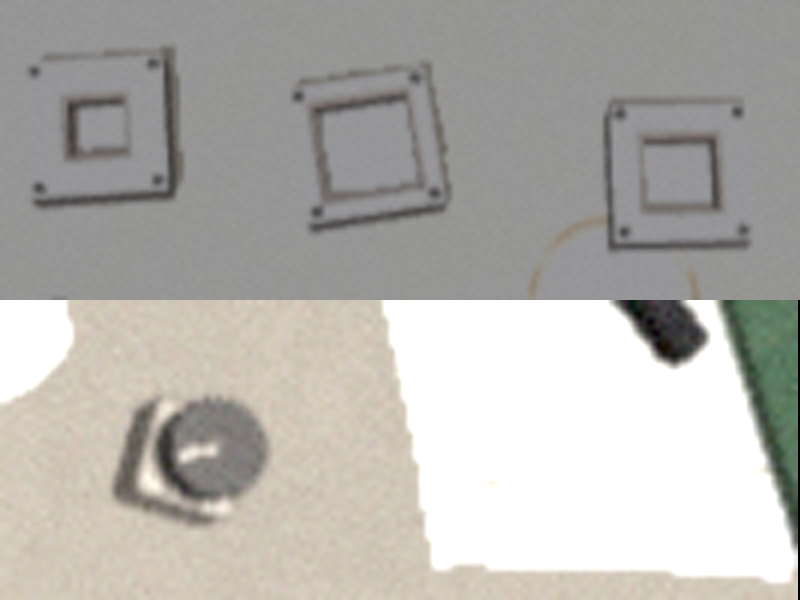

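Run:
```python
from bench import bot
import numpy as np
from h import *
c=bot.camera_model("top")
f=lambda p,s,o:(np.array(p)+.5)/s-.5+o
h=px2w(c,f([(620,113),(738,112),(743,230),(625,232)],4,(205,200)),.034)
print("holes",h.round(4),h.mean(0).round(4))
for i in range(4):
    d=h[(i+1)%4]-h[i];print(np.degrees(np.arctan2(d[1],d[0])),np.linalg.norm(d))
b=px2w(c,f([(216,450-300),(180,458-300)],6,(400,262)),.083);print("cap",b, np.degrees(np.arctan2(*(b[1]-b[0])[1::-1])))
q=px2w(c,f([(140,188),(160,95),(232,215)],6,(400,262)),.046);print("sq",q)
w=bot.camera_model("wrist");s=bot.state();r=rot(s["tcp_rot"])
print("tool axes\n",r.as_matrix().round(3)); print("cam in tool",r.inv().apply(w["eye"]-s["ee_pos"]),(r.inv()*rot(w["orientation"])).as_matrix().round(3))
```

```text
holes [[ 0.5565 -0.0401  0.034 ]
 [ 0.5587 -0.1029  0.034 ]
 [ 0.4955 -0.1056  0.034 ]
 [ 0.4927 -0.0435  0.034 ]] [ 0.5258 -0.073   0.034 ]
-87.95281999235499 0.06278752695021045
-177.48879443949605 0.06332397306409716
92.53744000024479 0.06223694505923321
3.003331549683499 0.06386332209809958
cap [[ 0.43143712 -0.18943615  0.083     ]
 [ 0.42843211 -0.17739222  0.083     ]] 104.00948280889467
sq [[ 0.42103931 -0.17121506  0.046     ]
 [ 0.45332288 -0.17839682  0.046     ]
 [ 0.41265522 -0.20270657  0.046     ]]
tool axes
 [[ 0.923  0.386 -0.   ]
 [ 0.386 -0.923  0.001]
 [ 0.    -0.001 -1.   ]]
cam in tool [ 0.08334777 -0.00036121 -0.14662471] [[ 0.    -0.947 -0.32 ]
 [ 1.     0.001 -0.002]
 [ 0.002 -0.32   0.947]]
```

Request:
{"name": "send_rows", "arguments": {"motion": [[[0.041,-0.026,0.005,0,0,0,1],[0.041,-0.026,0.005,0,0,0,1],[0.041,-0.026,0.005,0,0,0,1],[0.041,-0.026,0.005,0,0,0,1],[0.041,-0.026,0.005,0,0,0,1],[0.041,-0.026,0.005,0,0,0,1],[0.041,-0.026,0.005,0,0,0,1],[0.041,-0.026,0.005,0,0,0,1],[0,0,0,0,0,-10.5,1],[0,0,0,0,0,-10.5,1],[0,0,0,0,0,-10.5,1],[0,0,0,0,0,-10.5,1]]]}}

```text
clock: 1.6
ee_pos: [0.4344, -0.1889, 0.1985]
tcp_rot: [-0.0, 0.843, 0.538, -0.0]
force: [-0.2, 0.3, -0.6]
width: 0.088
grip_force: 0.0
```

Request:
{"name": "send_rows", "arguments": {"motion": [[[0,0,0,0,0,0,1],[0,0,0,0,0,0,1]]]}}

```text
clock: 1.85
ee_pos: [0.4345, -0.1891, 0.1987]
tcp_rot: [-0.0, 0.846, 0.533, -0.0]
force: [0.2, 0.5, -0.3]
width: 0.0881
grip_force: 0.0
```

Run:
```python
from bench import bot
import cv2
from h import *
s=bot.state();w=bot.camera_model("wrist");im=bot.grab_frame("wrist");cv2.imwrite("pics/w1.png",im)
np.save("w1.npy",w,allow_pickle=True)
print(s["ee_pos"],s["joint_pos"],s["clock"],rot(s["tcp_rot"]).as_matrix().round(3))
```

```text
[ 0.43446314 -0.18905185  0.19866078] [-6.61047824e-01  2.84884437e-01  1.56877406e+00  3.41987152e-05
  1.28813869e+00 -2.15540025e-01] 1.85 [[ 0.431  0.902 -0.   ]
 [ 0.902 -0.431  0.   ]
 [ 0.    -0.    -1.   ]]
```

View pics/w1.png

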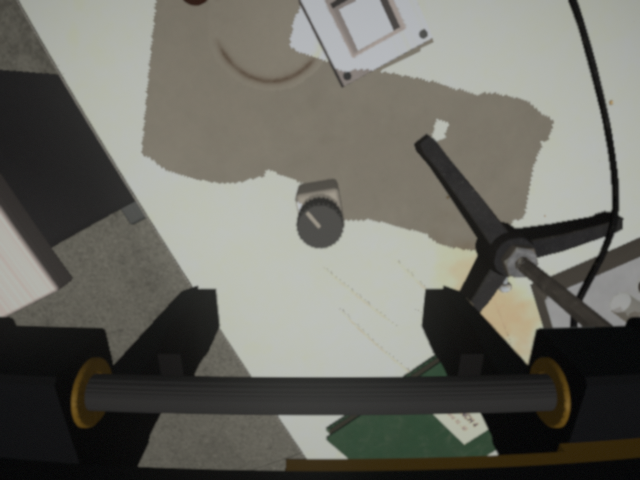

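The wrist view shows the cap at (320,222), the bar pointing up-left, and the back of the square body at (300–340,185). Next is an enlarged crop.

Run:
```python
import cv2,numpy as np
im=cv2.imread("pics/w1.png")[165:265,270:370]
b=cv2.resize(im,None,fx=6,fy=6,interpolation=cv2.INTER_CUBIC)
cv2.imwrite("pics/crop2.png",np.clip(b.astype(float)*1.3,0,255).astype(np.uint8))
```

```text
(no output)
```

View pics/crop2.png

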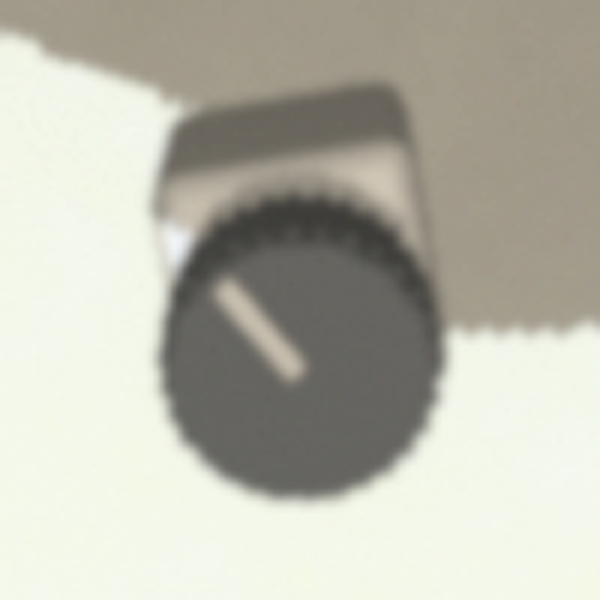

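Run:
```python
from bench import bot
from h import *
w=bot.camera_model("wrist")
f=lambda p:(np.array(p)+.5)/6-.5+np.array((270,165))
a=lambda v:np.degrees(np.arctan2(v[1],v[0]))
c=px2w(w,f([(302,369),(298,377),(220,283)]),.0835);print(c.round(4),a(c[2]-c[1]))
q=px2w(w,f([(165,178),(400,143)]),.046);print(q,a(q[1]-q[0]))
q=px2w(w,f([(190,118),(375,83)]),.002);print(q,a(q[1]-q[0]))
# template: predicted square outline for hypotheses
for yaw in(-10,-13,-16):
    R2=R.from_euler("z",yaw,degrees=True);P=R2.apply([[x,y,z] for z in(.046,0) for x,y in((.018,.018),(.018,-.018),(-.018,.018),(-.018,-.018))])+[c[0,0],c[0,1],0]
    print(yaw,((w2px(w,P)-(270,165)+.5)*6-.5).round(0).tolist())
# block B holes via wrist: (347,75),(423,33)
print(px2w(w,[(347,75),(423,33)],.034))
```

```text
[[ 0.4334 -0.1887  0.0835]
 [ 0.4326 -0.1894  0.0835]
 [ 0.4293 -0.1751  0.0835]] 102.79379069088361
[[ 0.42324567 -0.16791934  0.046     ]
 [ 0.45312793 -0.17695563  0.046     ]] -16.825123928208928
[[ 0.42384777 -0.16932285  0.002     ]
 [ 0.45108777 -0.17643156  0.002     ]] -14.626034735264327
-10 [[399.0, 120.0], [467.0, 373.0], [135.0, 192.0], [211.0, 440.0], [387.0, 57.0], [447.0, 281.0], [156.0, 121.0], [223.0, 341.0]]
-13 [[407.0, 125.0], [461.0, 381.0], [140.0, 183.0], [202.0, 435.0], [395.0, 62.0], [443.0, 289.0], [161.0, 113.0], [215.0, 337.0]]
-16 [[416.0, 131.0], [456.0, 389.0], [145.0, 175.0], [194.0, 430.0], [402.0, 67.0], [438.0, 295.0], [166.0, 106.0], [208.0, 332.0]]
[[ 0.49637587 -0.10378421  0.034     ]
 [ 0.55950268 -0.10058486  0.034     ]]
```

Request:
{"name": "send_rows", "arguments": {"motion": [[[0,-0.001,0.025,0,0,0,1],[0,0,0.025,0,0,0,1],[0,0,0.025,0,0,0,1],[0,0,0.025,0,0,0,1],[0,0,0.025,0,0,0,1],[0,0,0.021,0,0,0,1],[0,0,0,0,0,0,1],[0,0,0,0,0,0,-1],[0,0,0,0,0,0,-1],[0,0,0,0,0,0,-1],[0,0,0,0,0,0,-1],[0,0,0,0,0,0,-1]]], "force": 30}}

```text
clock: 3.4
ee_pos: [0.4336, -0.1887, 0.0529]
tcp_rot: [0.0, 0.845, 0.535, 0.0]
force: [0.2, -0.4, 0.3]
width: 0.0401
grip_force: 0.0
```

Request:
{"name": "send_rows", "arguments": {"motion": [[[0,0,0,0,0,0,-1],[0,0,0,0,0,0,-1]]]}}

```text
clock: 3.65
ee_pos: [0.4337, -0.1887, 0.0528]
tcp_rot: [0.0, 0.845, 0.535, 0.0]
force: [1.2, -0.2, 0.3]
width: 0.0307
grip_force: 30.0
```

Request:
{"name": "send_rows", "arguments": {"motion": [[[0,0,-0.01,0,0,0,-1],[0,0,-0.02,0,0,0,-1],[0,0,-0.02,0,0,0,-1],[0,0,-0.02,0,0,0,-1],[0,0,0,0,0,0,-1],[0,0,0,0,0,0,-1]]]}}

```text
clock: 4.4
ee_pos: [0.4333, -0.1884, 0.1223]
tcp_rot: [-0.0, 0.845, 0.535, -0.0]
force: [0.6, 0.8, -2.2]
width: 0.0306
grip_force: 30.0
```

Run:
```python
from bench import bot
import cv2
from h import *
s=bot.state();w=bot.camera_model("wrist");im=bot.grab_frame("wrist")
print(s["ee_pos"],s["force"],s["moment"],s["width"],rot(s["tcp_rot"]).as_matrix().round(3))
a=cv2.resize(im[120:320,220:420],None,fx=3,fy=3,interpolation=cv2.INTER_CUBIC)
t=bot.grab_frame("scene");cv2.imwrite("pics/s2.png",t);cv2.imwrite("pics/w2full.png",im)
cv2.imwrite("pics/w2.png",np.clip(a.astype(float)*1.3,0,255).astype(np.uint8))
```

```text
[ 0.43326114 -0.18839843  0.12225668] [ 0.5698214   0.84279307 -2.21442078] [-2.47940369e-02 -1.00533060e-02 -6.15786302e-05] 0.03059046573225223 [[ 0.428  0.904 -0.001]
 [ 0.904 -0.428  0.001]
 [ 0.    -0.001 -1.   ]]
```

View pics/w2.png

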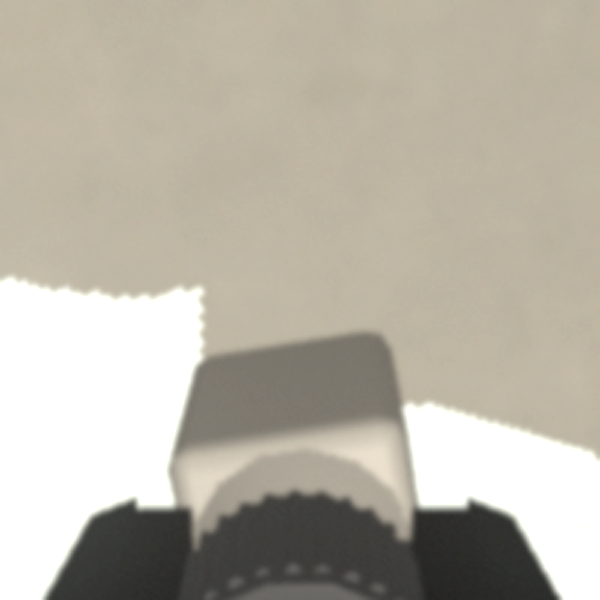

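Run:
```python
from bench import bot
from h import *
w=bot.camera_model("wrist")
f=lambda p:(np.array(p)+.5)/3-.5+np.array((220,120))
a=lambda v:np.degrees(np.arctan2(v[1],v[0]))
for pts,z in(([(205,362),(380,332)],.0705),([(180,458),(392,420)],.1145)):
    q=px2w(w,f(pts),z);print(q.round(4),a(q[1]-q[0]))
# side edges vertical? and square side (400,440)->(412,530) at top plane
q=px2w(w,f([(398,440),(411,530)]),.1145);print(q,a(q[1]-q[0])+90)
q=px2w(w,f([(172,470),(192,545)]),.1145);print(q,a(q[1]-q[0])+90)
s=bot.state()
for yaw in(-12,-14.5,-17):
    P=R.from_euler("z",yaw,degrees=True).apply([[x,y,z] for z in(.1154,.0694) for x,y in((.018,.018),(.018,-.018),(-.018,.018),(-.018,-.018))])+[s["ee_pos"][0],s["ee_pos"][1],0]
    print(yaw,((w2px(w,P)-(220,120)+.5)*3-.5).round(0).tolist())
```

```text
[[ 0.4218 -0.1696  0.0705]
 [ 0.4528 -0.1779  0.0705]] -14.976213931664496
[[ 0.4223 -0.1687  0.1145]
 [ 0.4525 -0.1763  0.1145]] -14.199311687883851
[[ 0.45204553 -0.17953926  0.1145    ]
 [ 0.44793364 -0.19369641  0.1145    ]] -16.195731071915503
[[ 0.42033423 -0.16986537  0.1145    ]
 [ 0.41735594 -0.18207425  0.1145    ]] -13.709228609636938
-12 [[401.0, 406.0], [448.0, 620.0], [156.0, 459.0], [220.0, 666.0], [381.0, 310.0], [420.0, 487.0], [187.0, 353.0], [236.0, 526.0]]
-14.5 [[407.0, 410.0], [444.0, 625.0], [160.0, 453.0], [214.0, 662.0], [386.0, 313.0], [417.0, 491.0], [190.0, 349.0], [231.0, 523.0]]
-17 [[413.0, 414.0], [440.0, 630.0], [165.0, 448.0], [208.0, 659.0], [391.0, 317.0], [414.0, 496.0], [194.0, 344.0], [227.0, 520.0]]
```

Request:
{"name": "send_rows", "arguments": {"motion": [[[0.01,0.002,0,0,0,0,-1],[0.025,0.006,0,0,0,0,-1],[0.03,0.007,0,0,0,0,-1],[0.03,0.007,0,0,0,0,-1],[0.025,0.006,0,0,0,0,-1],[0.015,0.004,0,0,0,0,-1],[0.01,0.002,0,0,0,0,-1],[0,0,0,0,0,-5.8,-1],[0,0,0,0,0,-5.8,-1],[0,0,0,0,0,-5.8,-1],[0,0,0,0,0,0,-1],[0,0,0,0,0,0,-1]]]}}

```text
clock: 6.0
ee_pos: [0.5263, -0.0723, 0.1227]
tcp_rot: [-0.0, 0.755, 0.656, -0.0]
force: [1.0, 0.6, -1.3]
width: 0.0307
grip_force: 30.0
```

Run:
```python
from bench import bot
import cv2
from h import *
s=bot.state();w=bot.camera_model("wrist");im=bot.grab_frame("wrist")
print(s["ee_pos"],s["joint_pos"],s["force"],s["moment"],s["width"],rot(s["tcp_rot"]).as_matrix().round(3))
a=cv2.resize(im[130:330,195:445],None,fx=3.2,fy=3,interpolation=cv2.INTER_CUBIC)
cv2.imwrite("pics/w3.png",a)
```

```text
[ 0.52626852 -0.07228577  0.12273167] [-3.59518396e-01  4.63760829e-01  1.52909777e+00 -4.67287826e-05
  1.14881983e+00 -2.18932625e-01] [ 0.96830013  0.60287852 -1.28857906] [-0.01758496 -0.02047496 -0.03568699] 0.03069966619871274 [[ 0.14  0.99 -0.  ]
 [ 0.99 -0.14 -0.  ]
 [-0.   -0.   -1.  ]]
```

View pics/w3.png

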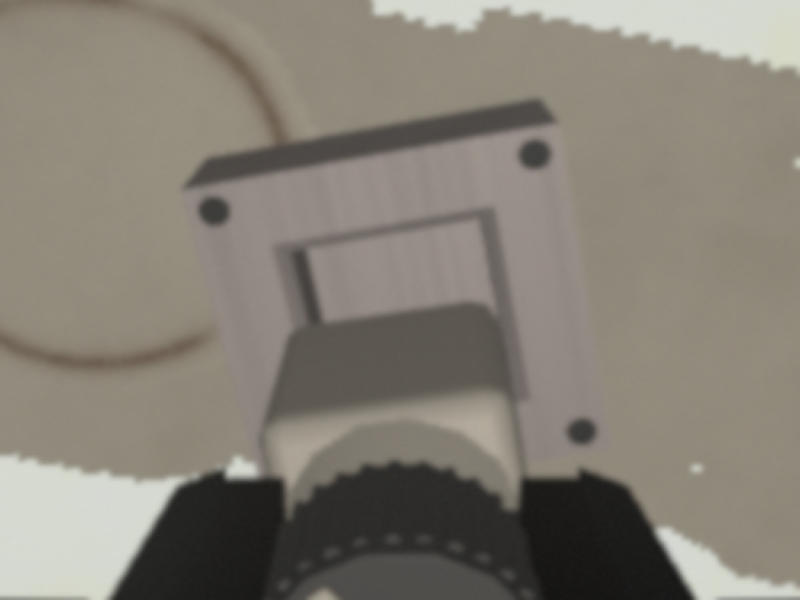

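Run:
```python
from bench import bot
from h import *
w=bot.camera_model("wrist")
f=lambda p:(np.array(p)+.5)/(3.2,3)-.5+np.array((195,130))
a=lambda v:np.degrees(np.arctan2(v[1],v[0]))
h=px2w(w,f([(213,211),(534,154),(581,431)]),.034);print(h,a(h[1]-h[0]),a(h[2]-h[1])+90,"centre",(h[0]+h[2])/2)
q=px2w(w,f([(300,330),(482,304)]),.0707);print(q,a(q[1]-q[0]))
q=px2w(w,f([(268,423),(508,388)]),.115);print(q,a(q[1]-q[0]))
for yaw in(2.7,):
    P=R.from_euler("z",yaw,degrees=True).apply([[x,y,z] for z in(.1154,.0699) for x,y in((.018,.018),(-.018,.018))])+[.5263,-.0723,0]
    print(yaw,((w2px(w,P)-(195,130)+.5)*(3.2,3)-.5).round(0).tolist())
```

```text
[[ 0.49269194 -0.04158384  0.034     ]
 [ 0.55599719 -0.03838056  0.034     ]
 [ 0.55911726 -0.10152951  0.034     ]] 2.896718920572985 2.8285702102968457 centre [ 0.5259046  -0.07155667  0.034     ]
[[ 0.51024219 -0.0573241   0.0707    ]
 [ 0.54150316 -0.05669014  0.0707    ]] 1.1617820013033415
[[ 0.50964236 -0.05567745  0.115     ]
 [ 0.5425862  -0.05475035  0.115     ]] 1.6119872967053364
2.7 [[513.0, 380.0], [251.0, 423.0], [491.0, 284.0], [282.0, 319.0]]
```

Request:
{"name": "send_rows", "arguments": {"motion": [[[0.002,0,0.01,0,0,-1,-1],[0,0,0.012,0,0,0,-1],[0,0,0.01,0,0,0,-1],[0,0,0.004,0,0,0,-1],[0,0,0.004,0,0,0,-1],[0,0,0.004,0,0,0,-1],[0,0,0,0,0,0,-1]]]}}

```text
clock: 6.92
ee_pos: [0.5266, -0.0702, 0.0786]
tcp_rot: [-0.0, 0.749, 0.663, -0.0]
force: [-0.2, 0.6, -1.8]
width: 0.0307
grip_force: 30.0
```

Request:
{"name": "send_rows", "arguments": {"motion": [[[0,0,0.004,0,0,0,-1],[0,0,0.004,0,0,0,-1],[0,0,0.004,0,0,0,-1],[0,0,0.003,0,0,0,-1],[0,0,0.002,0,0,0,-1],[0,0,0,0,0,0,-1],[0,0,0,0,0,0,-1]]]}}

```text
clock: 7.8
ee_pos: [0.5267, -0.0702, 0.0618]
tcp_rot: [0.0, 0.748, 0.663, 0.0]
force: [0.2, -0.5, -1.7]
width: 0.0309
grip_force: 30.0
```

Request:
{"name": "send_rows", "arguments": {"motion": [[[0,0,0.001,0,0,0,-1],[0,0,0,0,0,0,-1],[0,0,0.0005,0,0,0,-1],[0,0,0,0,0,0,-1],[0,0,0,0,0,0,-1]]]}}

```text
clock: 8.43
ee_pos: [0.5269, -0.0702, 0.0606]
tcp_rot: [0.0, 0.749, 0.663, 0.0]
force: [0.5, -0.2, 3.7]
width: 0.0302
grip_force: 30.0
```

Request:
{"name": "send_rows", "arguments": {"motion": [[[0,0,0.0001,0,0,8,-1],[0,0,0.0001,0,0,8,-1],[0,0,0.0001,0,0,8,-1],[0,0,0.0001,0,0,8,-1],[0,0,0,0,0,8,-1],[0,0,0.0001,0,0,8,-1],[0,0,0.0001,0,0,8,-1],[0,0,0.0001,0,0,8,-1],[0,0,0,0,0,8,-1],[0,0,0.0001,0,0,8,-1],[0,0,0.0001,0,0,8,-1],[0,0,0,0,0,8,-1]]]}}

```text
clock: 9.93
ee_pos: [0.5275, -0.0712, 0.06]
tcp_rot: [0.001, 0.993, -0.115, 0.001]
force: [0.3, -5.2, 4.7]
width: 0.0306
grip_force: 30.0
```

```bash
cat > st.py <<'E'
from bench import bot
from h import *
s=bot.state();m=rot(s["tcp_rot"]).as_matrix()
print("yaw",np.degrees(np.arctan2(m[1,0],m[0,0])).round(2),"q6",s["joint_pos"][5],"F",s["force"].round(2),"M",s["moment"].round(3),s["ee_pos"].round(4),s["width"],s["clock"])
E
python3 st.py
```

```text
yaw -13.18 q6 1.4453630085309292 F [ 0.29 -5.23  4.7 ] M [-0.707 -0.157  0.073] [ 0.5275 -0.0712  0.06  ] 0.03059755819970588 9.925
```

Request:
{"name": "send_rows", "arguments": {"motion": [[[0,0,0.0001,0,0,6,-1],[0,0,0,0,0,6,-1],[0,0,0.0001,0,0,6,-1],[0,0,0,0,0,0,-1]]]}}

```text
clock: 10.42
ee_pos: [0.5275, -0.0712, 0.0598]
tcp_rot: [0.001, 0.964, -0.267, 0.002]
force: [1.0, -4.9, 6.4]
width: 0.0309
grip_force: 30.0
```

```bash
python3 st.py
```

```text
yaw -30.99 q6 1.756178886779124 F [ 0.95 -4.9   6.42] M [-0.642 -0.068  0.009] [ 0.5275 -0.0712  0.0598] 0.03093131459397398 10.425
```

Request:
{"name": "send_rows", "arguments": {"motion": [[[0,0,0,0,0,4,-1],[0,0,0,0,0,0,-1]]]}}

```text
clock: 10.68
ee_pos: [0.5275, -0.0712, 0.0598]
tcp_rot: [0.001, 0.954, -0.3, 0.001]
force: [1.1, -5.3, 5.5]
width: 0.0308
grip_force: 30.0
```

```bash
python3 st.py
```

```text
yaw -34.94 q6 1.8251806521983032 F [ 1.09 -5.31  5.53] M [-0.681 -0.149  0.039] [ 0.5275 -0.0712  0.0598] 0.030805179878512112 10.675
```

Request:
{"name": "send_rows", "arguments": {"motion": [[[0,0,0,0,0,4,-1],[0,0,0,0,0,0,-1]]]}}

```text
clock: 10.92
ee_pos: [0.5275, -0.0711, 0.0598]
tcp_rot: [0.001, 0.943, -0.333, 0.001]
force: [1.7, -4.4, 5.0]
width: 0.0305
grip_force: 30.0
```

```bash
python3 st.py
```

```text
yaw -38.94 q6 1.8949553365535674 F [ 1.69 -4.44  5.02] M [-0.627 -0.138  0.023] [ 0.5275 -0.0711  0.0598] 0.030498141920983872 10.925
```

Request:
{"name": "send_rows", "arguments": {"motion": [[[0,0,0,0,0,4,-1],[0,0,0,0,0,0,-1]]]}}

```text
clock: 11.18
ee_pos: [0.5273, -0.0715, 0.0598]
tcp_rot: [0.001, 0.931, -0.365, 0.001]
force: [0.1, -6.1, 5.6]
width: 0.0306
grip_force: 30.0
```

```bash
python3 st.py
```

```text
yaw -42.87 q6 1.964080042030432 F [ 0.1  -6.12  5.59] M [-0.974  0.028  0.454] [ 0.5273 -0.0715  0.0598] 0.030616016832798354 11.175
```

Request:
{"name": "send_rows", "arguments": {"motion": [[[0,0,0,0,0,4,-1],[0,0,0,0,0,0,-1]]]}}

```text
clock: 11.42
ee_pos: [0.5269, -0.0711, 0.0597]
tcp_rot: [0.001, 0.917, -0.398, 0.001]
force: [-1.4, -5.1, 6.2]
width: 0.0307
grip_force: 30.0
```

```bash
python3 st.py
python3 - <<'E'
from bench import bot
import cv2,numpy as np
im=bot.grab_frame("wrist")
cv2.imwrite("pics/w4.png",cv2.resize(im[150:350,195:445],None,fx=3.2,fy=3,interpolation=cv2.INTER_CUBIC))
E
```

```text
yaw -46.9 q6 2.0342008787375088 F [-1.41 -5.12  6.17] M [-0.719  0.195  0.185] [ 0.5269 -0.0711  0.0597] 0.030674913028439058 11.425
```

View pics/w4.png

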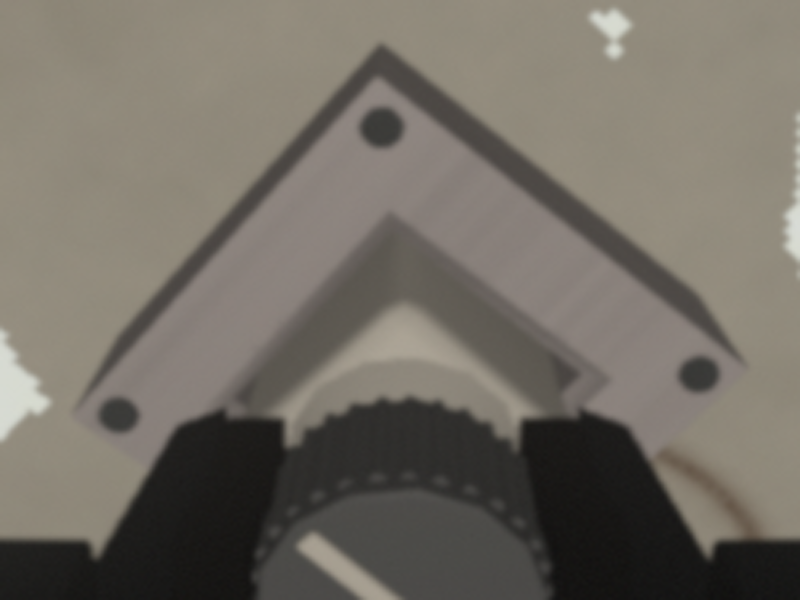

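The stop shows in the moment, which rose from about 0.05 to 0.45 N m at 126° and then slipped slightly. In the picture the bottle sits deep in the well at (400,300). Next I back it off, allowing for its play in the well.

Request:
{"name": "send_rows", "arguments": {"motion": [[[0,0,0,0,0,-9,-1],[0,0,-0.0001,0,0,-9,-1],[0,0,-0.0001,0,0,-9,-1],[0,0,-0.0001,0,0,-9,-1],[0,0,-0.0001,0,0,-9,-1],[0,0,0,0,0,-9,-1],[0,0,-0.0001,0,0,-9,-1],[0,0,-0.0001,0,0,-9,-1],[0,0,0,0,0,-9,-1],[0,0,-0.0001,0,0,-9,-1],[0,0,0,0,0,-5,-1],[0,0,0,0,0,0,-1]]]}}

```text
clock: 12.98
ee_pos: [0.5271, -0.0704, 0.0603]
tcp_rot: [0.001, 0.913, 0.407, 0.0]
force: [0.3, -1.3, 6.2]
width: 0.0306
grip_force: 30.0
```

```bash
python3 st.py
python3 - <<'E'
from bench import bot
import cv2,numpy as np
im=bot.grab_frame("wrist");cv2.imwrite("pics/w5full.png",im)
cv2.imwrite("pics/w5.png",cv2.resize(im[190:340,220:420],None,fx=4,fy=4,interpolation=cv2.INTER_CUBIC))
E
```

```text
yaw 48.08 q6 0.37624648577315056 F [ 0.3  -1.3   6.22] M [-0.208 -0.162  0.005] [ 0.5271 -0.0704  0.0603] 0.03060707776985057 12.975
```

View pics/w5.png

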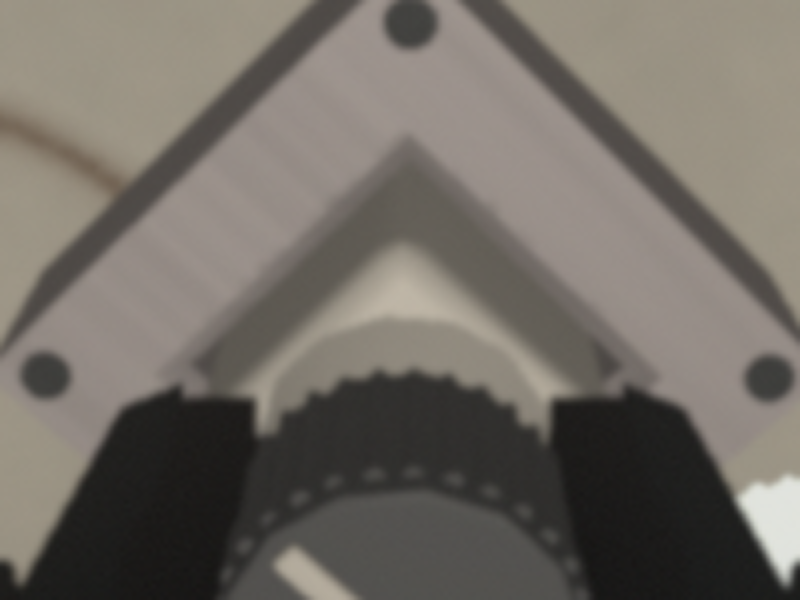

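Run:
```python
from bench import bot
from h import *
w=bot.camera_model("wrist");p=np.array(bot.state()["ee_pos"])
g=lambda v:np.degrees(np.arctan2(v[1],v[0])).round(1)
f=lambda p:(np.array(p)+.5)/4-.5+np.array((220,190))
q=px2w(w,f([(287,555),(337,597)]),.0908);print("bar",g(q[1]-q[0])+180,g(q[0]-p),g(q[1]-p),np.linalg.norm((q-p)[:,:2],axis=1))
for e in([(430,255),(560,372)],[(380,258),(245,385)]):
    r=px2w(w,f(e),.054);print("bottle edge",g(r[1]-r[0]))
for e in([(410,138),(655,380)],[(410,138),(165,375)]):
    r=px2w(w,f(e),.034);print("well edge",g(r[1]-r[0]))
h=px2w(w,f([(410,22),(45,375),(769,377)]),.034);print(h,g(h[1]-h[0]),g(h[2]-h[0]))
# same for w4: tool was at yaw -46.9; rebuild camera pose
T=rot(bot.state()["tcp_rot"]);dR=R.from_euler("z",-46.9-48.08,degrees=True)
p4=np.array([.5269,-.0711,.0597]);w4=dict(w);w4["eye"]=p4+dR.apply(w["eye"]-p);o=(dR*rot(w["orientation"])).as_quat();w4["orientation"]=[o[3],*o[:3]]
f4=lambda p:(np.array(p)+.5)/(3.2,3)-.5+np.array((195,150))
q=px2w(w4,f4([(306,539),(380,592)]),.090);print("bar4",g(q[1]-q[0])+180,g(q[0]-p4))
for e in([(425,315),(545,395)],[(385,318),(280,410)]):
    r=px2w(w4,f4(e),.054);print("bottle4",g(r[1]-r[0]))
h=px2w(w4,f4([(381,127),(118,414),(698,374)]),.034);print(g(h[1]-h[0]),g(h[2]-h[0]))
```

```text
bar 93.1 97.7 101.3 [0.01399664 0.00799232]
bottle edge -85.9
bottle edge -176.7
well edge -87.9
well edge -176.5
[[ 0.55588987 -0.03858248  0.034     ]
 [ 0.49250488 -0.04158643  0.034     ]
 [ 0.55900696 -0.10173917  0.034     ]] -177.3 -87.2
bar4 0.8000000000000114 5.5
bottle4 -174.3
bottle4 88.2
92.7 -177.3
```

The picture shows the bar running from about (287,555) towards the cap centre, at about 93° in the world, with the bottle at about 4°. That puts the thread near 88–90°, so I'll add 1.5° for the play and settle.

Request:
{"name": "send_rows", "arguments": {"motion": [[[0,0,0,0,0,-1.5,-1],[0,0,0,0,0,0,-1],[0,0,0,0,0,0,-1],[0,0,0,0,0,0,-1]]]}}

```text
clock: 13.52
ee_pos: [0.5271, -0.0704, 0.0603]
tcp_rot: [0.001, 0.908, 0.419, 0.0]
force: [1.3, -1.3, 5.7]
width: 0.0306
grip_force: 30.0
```

```bash
python3 st.py; python3 -c "
from bench import bot
print(bot.close_job())"
```

```text
yaw 49.51 q6 0.35126478015780854 F [ 1.27 -1.27  5.68] M [-0.212 -0.139 -0.07 ] [ 0.5271 -0.0704  0.0603] 0.030581707284911736 13.525
the job is handed in; nothing more can be done
None
```

The job is handed in at 13.5 s: the bottle stands on the floor of the snug well (block B), and its cap was screwed to the stop, backed off about a quarter turn (roughly 90°, give or take 3°, read from the wrist camera) and is still gripped; no verdict came back.

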